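# Thread the shaft through the bearing stand

### The job

Take the shaft out of its black rest and thread it tip first through both bearing blocks of the stand, entering on the side where the brass bushing collars stick out, until its square end sits right up against the first collar. Let go of it there and do not knock over either of the two open glass vials standing nearby.

Things in the scene. Friction and masses are not known exactly. Their poses are not given: they have to be found in the camera images.
- shaft: steel shaft, 0.15 kg: round rod 12 mm thick, 130 mm long, its last 12 mm tapering to 5 mm, and a square drive end 24 x 24 mm, 40 mm long. Origin on the axis at the shoulder between them; +x along the rod to the tip; the square end reaches to x = -40 mm, flats facing +-y and +-z. Starts level in the rest, axis 40 mm above the table; grip the square end from above across its upright flats.
- tip (a point): the very tip of the shaft, on its axis, 130 mm ahead (+x) of the shaft's origin
- stand: fixed bearing stand: base plate 130 x 72 x 12 mm, two grey upright blocks 14 mm thick, 46 mm wide, 96 mm high, centred at x = -32 and +32 mm. Each has a 15 mm bore, both on one level line 75 mm above the table, and a brass collar, 28 mm wide, sticking out 4 mm on its -x side. Origin: centre of the underside, on the table; +x is the direction in which the shaft is threaded.
- entry (a point): centre of the outer face of the first block's brass collar, on the bore line: here the tip goes in, and here the shoulder of the square end comes to rest; axes as the stand's
- exit (a point): centre of the far face of the second block, on the bore line, 82 mm beyond entry; axes as the stand's
- rest: fixed black shaft rest, base plate 160 x 56 x 8 mm; a pad 16 mm wide, 28 mm high (x = -61 to -47 mm) carries the front of the square end, a notched post 34 mm wide, 43 mm high (x = 43 to 57 mm) carries the rod. Origin: centre of the underside; +x is where the shaft's tip points. The shaft lifts straight up out of it.
- vial_near_stand: open glass vial, 30 mm in diameter, 67 mm high, standing beside the stand, loose; origin at the centre of its foot, z up
- vial_near_rest: open glass vial, 30 mm in diameter, 67 mm high, standing beside the rest, loose; origin at the centre of its foot, z up

How it is judged:
By the outcome, as a careful person would: the job done as asked, in the order asked, and still so for the second after the job is handed in, with the robot touching nothing.
It also fails if it takes over 40 s, if anything falls off the work surface, if the arm or the gripper's body presses on something with over 40 N, if the wrist force passes 120 N, or if a joint passes its speed limit or range.

### The arm

A 6-joint arm with a two-finger parallel gripper is mounted at the origin on a cart in front of the work surface, level with it; the furniture and walls round the work are solid. World frame = base frame: x ahead of the robot, y to its left, z up, the work surface at z = 0. Lengths are in m, angles in rad, forces in N, time in s.
With the tool pointing down it reaches from about 0.35 to 0.875 m from the base axis. Payload 4.2 kg.
Tool frame: the origin (TCP) lies on the centre line of the jaws, within the pads' length; the fingertips stand 19 mm ahead of it and the grasp point (between the pads) is the TCP; z points along the fingers, y is the direction in which the jaws open and shut (so a half turn about z gives the same grasp; the last joint's range is limited). The gripper opens to 85 mm and grips with 20 to 120 N. Pads are 22 mm wide; open, the fingers measure 114 mm over their backs; the gripper's body (76 mm by 85 mm) begins 54 mm behind the grasp point. The pads swing forward as they close: fully open they stand 13 mm farther back than shut.
Start: joints at [1.511, 0.385, 0.008, 0, -1.194, -0.259], TCP at [0.196, 0.593, 0.25] pointing down, gripper open.
Joint ranges: [-3.14, 3.14], [-1.21, 2.06], [-1.07, 1.41], [-3.16, 2.05], [-2.99, -0.16], [-3.1, 3.1]. Speed limits (rad/s): [2.79, 2.79, 3.14, 3.14, 3.14, 3.14].

### API

Orientations are given as a rotation vector (axis times angle).
In Python, from cell import readout, eyes, manip gives the robot as it stands.
- The arm moves only by the shell command python3 -m jog 'ROWS' [OPENING] [FORCE]. ROWS is a JSON object of lists of equal length, an entry for each row: "travel": the shift along the world's x, y, z in m, a list of three; "yaw": the turn about the world's z in degrees. In form: {"travel": [[tx, ty, tz], ...], "yaw": [yaw, ...]}. A call has exactly 10 rows; each row is the pose to reach, as a shift and turn from the pose commanded when the call began; what a row does not reach only later rows make up. A row lasts 1/12 s, in which the tool goes at most 41.7 mm and 7.16 degrees, less where a joint would pass 70% of its speed; a pose out of reach is approached as far as the arm can. A call with a gripper value outside its range is refused whole. OPENING is the opening, from -1 (shut) to 1 (fully open), set as the call begins (- or left out, the last holds). The fingers move at their own pace and stop on an object; FORCE is the grip in N (left out, the last holds). Time passes only in rows, so rows that repeat a pose let the fingers close, or fill a call up. It gives the time, the measured TCP pose, the force and the opening at its end, in the units of the state.
- readout.state(): the state, without advancing time (a new reading comes with each control period).
- eyes.grab_frame(name): name is "scene" or "top"; returns the picture (384x512x3 uint8, blue, green, red); there is no depth.
- eyes.camera_params(name): a dict with "fx", "fy", "cx", "cy" (pixels), "k1" (the pictures are not rectified: a ray, as slopes to the right and down, at radius r is drawn at 1 + k1 r^2 times it, then the intrinsics apply), "origin" and "rotation" of the camera in the world. Camera axes: x right, y up, looking along -z (the intrinsics and any distortion apply to the point x, -y, -z); pixel columns grow to the right and rows downward; lengths in m; the calibration is good to about 2 mm. A picture is of the moment at which its call begins. camera_params takes no time and is no camera call.
- manip.hand_in(): hands the job in, once; it reports no verdict.
The state is a dict: "time": time; "joint_pos": joint angles; "qvel": joint speeds; "joint_torque": joint torques, N m; "ee_pos": TCP position; "tool_rot": TCP orientation; "ft_force": force on the tool from outside, world axes, zero at the start; "ft_torque": the same for the moment, N m; "finger_gap": finger opening in m.
Only numpy, scipy, OpenCV 4.12 (cv2) and the standard library are available. Lean on these libraries where they do the work, as an engineer would, in place of code of your own. Each camera call takes 0.05 s, during which the arm holds its last target. There are 200 camera calls.

## Working session

There is one attempt and no reset: what is moved stays moved. The work goes in short steps, Python scripts to look and compute and a shell command to move; the robot and the scene stay as the last step left them, time stands still between calls to the robot, and variables do not carry over. Pictures are saved under pics/ and viewed, about 8 in all and at most 12, crops included, and the job is handed in when it is done.

```bash
ls; mkdir -p pics; python3 - <<'E'
from cell import readout, eyes
import cv2, numpy as np
for n in ("scene","top"):
    im=eyes.grab_frame(n); cv2.imwrite(f"pics/{n}0.png",im)
    p=eyes.camera_params(n); print(n,{k:np.round(v,4).tolist() for k,v in p.items()})
a=cv2.imread("pics/scene0.png");b=cv2.imread("pics/top0.png")
print(readout.state())
E
```

```text
pics
scene {'fx': 478.7311, 'fy': 478.7311, 'cx': 252.0906, 'cy': 195.6776, 'k1': -0.1214, 'origin': [0.0187, -0.1282, 0.7992], 'rotation': [0.679, -0.3543, -0.9538]}
top {'fx': 397.7031, 'fy': 397.7031, 'cx': 257.9466, 'cy': 190.995, 'k1': -0.0479, 'origin': [0.3651, 0.2524, 0.912], 'rotation': [0.1697, -0.1625, -1.5883]}
{'time': 0.1, 'joint_pos': array([ 1.51057967e+00,  3.85503817e-01,  6.76896780e-03, -4.28059150e-04,
       -1.19400273e+00, -2.58611680e-01]), 'qvel': array([ 0.00134991, -0.00064176,  0.00403363,  0.0028412 , -0.00030919,
        0.00051814]), 'joint_torque': array([-4.84399134e-04, -3.93317986e+01,  1.88930690e+01,  4.19799283e+00,
       -2.56746142e-03,  4.56209619e-06]), 'ee_pos': array([0.19573401, 0.59305473, 0.24931992]), 'tool_rot': array([ 3.09977317e+00, -4.98627699e-01, -3.19722776e-04]), 'ft_force': array([ 0.51348626,  0.02317928, -0.41382468]), 'ft_torque': array([-0.00922763,  0.02368676,  0.00435627]), 'finger_gap': 0.08518606140857558}
```

View pics/scene0.png

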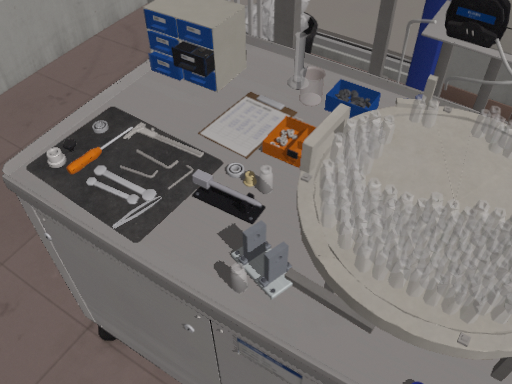

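View pics/top0.png

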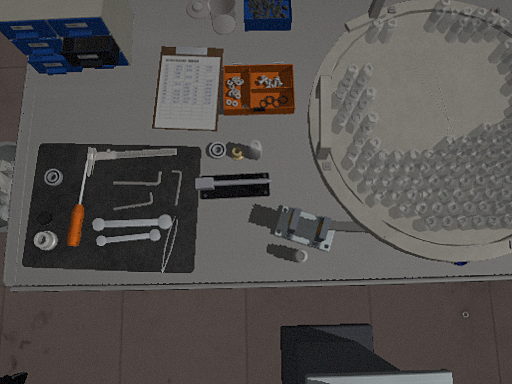

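The scene view shows the rest with the shaft at about (230,195) and the stand at (265,260). There is a vial at (239,277) and another at (266,180). The top view shows the shaft running from (197,184) to (268,182), tip to the right. The stand is at (305,225), and the vials are at (301,255) and (255,150). Next I'll enlarge the top view and write the ray helpers.

```bash
cat > h.py <<'E'
import numpy as np, cv2
from scipy.spatial.transform import Rotation as R
from cell import readout, eyes, manip
def cam(n):
    p=eyes.camera_params(n); r=np.array(p["rotation"])
    return p,(R.from_rotvec(r).as_matrix() if r.size==3 else r),np.array(p["origin"])
def proj(n,X):
    p,M,o=cam(n); c=(np.atleast_2d(X)-o)@M; s=np.c_[c[:,0]/-c[:,2],-c[:,1]/-c[:,2]]
    s=s*(1+p["k1"]*(s**2).sum(1,keepdims=True))
    return s*[p["fx"],p["fy"]]+[p["cx"],p["cy"]]
def ray(n,uv):
    p,M,o=cam(n); d=(np.atleast_2d(uv)-[p["cx"],p["cy"]])/[p["fx"],p["fy"]]; s=d.copy()
    for _ in range(20): s=d/(1+p["k1"]*(s**2).sum(1,keepdims=True))
    return o,np.c_[s[:,0],-s[:,1],-np.ones(len(s))]@M.T
def onz(n,uv,z):
    o,d=ray(n,uv); return o+d*((z-o[2])/d[:,2])[:,None]
def crop(n,im,u0,v0,w,h,k,f):
    cv2.imwrite(f,cv2.resize(im[v0:v0+h,u0:u0+w],None,fx=k,fy=k,interpolation=cv2.INTER_CUBIC))
E
python3 - <<'E'
from h import *
print(proj("top",[[.196,.593,.25],[0,0,0]]),proj("scene",[[.196,.593,.25]]))
print("shaft",onz("top",[[197,184],[268,182]],.04).round(3).tolist())
print("stand",onz("top",[[290,222],[322,228]],.096).round(3).tolist())
print("vial",onz("top",[[301,256],[255,150]],.067).round(3).tolist())
a=cv2.imread("pics/top0.png"); b=cv2.imread("pics/scene0.png")
t=a[135:270,185:345];s=b[155:300,180:310]
cv2.imwrite("pics/c1.png",cv2.resize(t,None,fx=5,fy=5,interpolation=cv2.INTER_CUBIC)[:600])
s=cv2.resize(s[:,:],None,fx=4.1,fy=4.1,interpolation=cv2.INTER_CUBIC)[:600];cv2.imwrite("pics/c2.png",s)
E
```

```text
[[ 48.17953871 388.23971534]
 [384.94913118 448.41144569]] [[-41.85118625 179.09756118]]
shaft [[0.571, 0.391, 0.04], [0.572, 0.231, 0.04]]
stand [[0.473, 0.189, 0.096], [0.459, 0.124, 0.096]]
vial [[0.404, 0.167, 0.067], [0.639, 0.259, 0.067]]
```

View pics/c1.png

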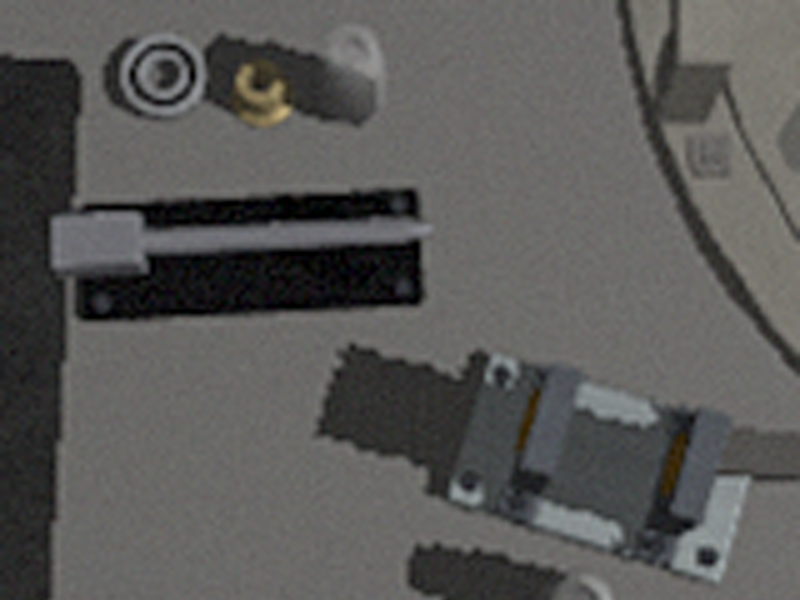

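View pics/c2.png

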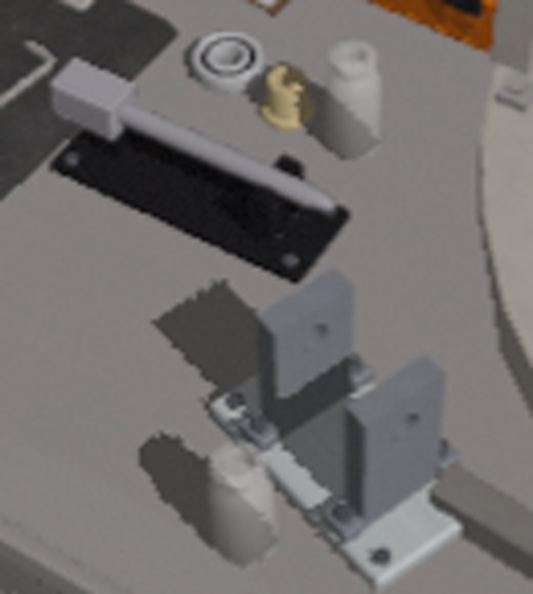

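The top crop shows the square end's top face at crop (52–146, 212–270), with the rod running to a tip at (432,230). The brass collars are at about (528,420) and (673,463), on the left sides of the blocks. The scene crop shows the far-face bores at about (321,329) and (410,418). I'll refine these and work out the approach.

```bash
cat > meas.py <<'E'
from h import *
a=cv2.imread("pics/top0.png").astype(float); b=cv2.imread("pics/scene0.png").astype(float)
g=a.mean(2)
# rod: bright band on columns
pts=[]
for u in range(218,262,1):
    c=g[174:192,u]; w=np.clip(c-70,0,None); pts.append((u,174+(w*np.arange(18)).sum()/w.sum()))
X=onz("top",pts,.043); l=cv2.fitLine(X[:,:2].astype(np.float32),cv2.DIST_HUBER,0,.01,.01).ravel()
if l[1]>0:l[:2]*=-1
print("rod dir deg",np.degrees(np.arctan2(l[1],l[0])),l)
# square end top
m=((g>105)&(np.abs(np.arange(384)-184)[:,None]<12)&(np.arange(512)<217)&(np.arange(512)>190)[None]).astype(np.uint8)
c=max(cv2.findContours(m,0,1)[0],key=cv2.contourArea); print("sq rect px",cv2.minAreaRect(c),onz("top",[cv2.minAreaRect(c)[0]],.052))
# bores in scene: dark centroid
gb=b.mean(2)
Q=[]
for u,v in ((258,235),(280,257)):
    w=gb[v-4:v+5,u-4:u+5]; d=np.clip(np.median(w)-8-w,0,None); yy,xx=np.mgrid[-4:5,-4:5]
    Q.append((u+(d*xx).sum()/d.sum(),v+(d*yy).sum()/d.sum()))
B=onz("scene",Q,.075); print("bores",Q,B)
d=B[1]-B[0]; L=np.linalg.norm(d); d/=L; print("L (64mm)",L,"dir",np.degrees(np.arctan2(d[1],d[0])))
print("entry(from exit)",B[1]-.082*d,"(from 1)",B[0]-.018*d)
# collars top
r=(a[...,2]-a[...,0])
mm=(r>25).astype(np.uint8); mm[:200]=0; mm[250:]=0; mm[:,:280]=0; mm[:,335:]=0
for c in cv2.findContours(mm,0,1)[0]:
    if cv2.contourArea(c)>3:
        p=cv2.minAreaRect(c); print("collar",p,onz("top",[p[0]],.075),onz("top",cv2.boxPoints(p),.075).round(4).tolist())
E
python3 meas.py
```

```text
rod dir deg -90.29136 [-0.00508516 -0.99998707  0.57420635  0.2951505 ]
sq rect px ((206.0, 182.5), (9.0, 20.0), 90.0) [[0.57142491 0.36931862 0.052     ]]
bores [(np.float64(258.1168831168831), np.float64(234.8181818181818)), (np.float64(280.19218241042347), np.float64(256.5211726384365))] [[0.4852929  0.17192297 0.075     ]
 [0.4647148  0.11088645 0.075     ]]
L (64mm) 0.06441207206764675 dir -108.63122737293712
entry(from exit) [0.49091181 0.18858919 0.075     ] (from 1) [0.49104346 0.18897967 0.075     ]
collar ((319.1471252441406, 227.4117889404297), (2.425356149673462, 11.399173736572266), 14.03624439239502) [[0.46249804 0.12677062 0.075     ]] [[0.4516, 0.1328, 0.075], [0.4749, 0.1257, 0.075], [0.4735, 0.1207, 0.075], [0.4502, 0.1279, 0.075]]
collar ((290.1499938964844, 218.55001831054688), (1.2649110555648804, 11.700427055358887), 18.43494987487793) [[0.48288515 0.18726177 0.075     ]] [[0.4716, 0.1929, 0.075], [0.4951, 0.1841, 0.075], [0.4942, 0.1816, 0.075], [0.4707, 0.1904, 0.075]]
```

```bash
python3 - <<'E'
from h import *
a=cv2.imread("pics/top0.png"); b=cv2.imread("pics/scene0.png")
z=lambda im,u,v,w,h,k:cv2.convertScaleAbs(cv2.resize(im[v:v+h,u:u+w],None,fx=k,fy=k,interpolation=cv2.INTER_NEAREST),alpha=1.6)
cv2.imwrite("pics/z1.png",np.hstack([z(a,278,200,40,60,10),z(b,240,218,40,60,10)]))
E
```

```text
(no output)
```

View pics/z1.png

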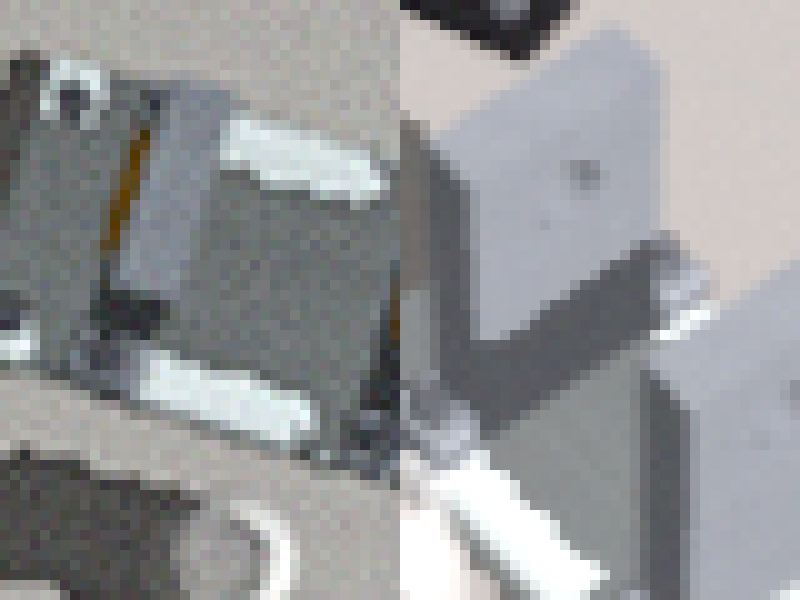

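```bash
python3 -m jog '{"travel":[[0.04,-0.02,0],[0.08,-0.04,0],[0.11,-0.06,0],[0.15,-0.08,0],[0.19,-0.1,0],[0.23,-0.12,0],[0.26,-0.14,0],[0.3,-0.16,0],[0.34,-0.19,0],[0.375,-0.22,-0.02]],"yaw":[-7,-14,-21,-28,-35,-42,-49,-56,-63,-70]}' 1 60
```

```text
time: 0.93
ee_pos: [0.557, 0.3867, 0.2393]
tool_rot: [-2.245, 2.191, -0.001]
ft_force: [1.3, 1.0, 0.7]
finger_gap: 0.0854
```

The left panel (top view) shows the top face of block 1 with crop corners at about (168,80), (232,92), (188,312) and (118,290). The right panel (scene view) shows its far-face top edge from (470,185) to (660,65), and the dark bore at (585,175).

```bash
python3 - <<'E'
from h import *
c=np.array([[168,80],[232,92],[188,312],[118,290]])/10+[277.5,199.5]
P=onz("top",c,.096); print(P.round(4).tolist()); C=P.mean(0); print("c1",C)
th=np.radians(-108.6); d=np.array([np.cos(th),np.sin(th),0]); n=np.array([-d[1],d[0],0])
print("edge angles",[np.degrees(np.arctan2(*(q[1::-1]))) for q in (P[3]-P[0],P[2]-P[1])])
E=C-d*.011; E[2]=.075; print("entry top",E)
S=onz("scene",np.array([[70,185],[260,65],[5,130],[215,25]])/10+[239.5,217.5],.096); print("scene corners",S.round(4).tolist(),"c1",S.mean(0), "entry",S.mean(0)-d*.011)
print("bore1 proj",proj("scene",[E+d*.018]), "c obs 258,235")
st=readout.state(); print(st["ee_pos"],proj("top",[st["ee_pos"]]))
a=eyes.grab_frame("top"); b=eyes.grab_frame("scene"); cv2.imwrite("pics/t1.png",a);cv2.imwrite("pics/s1.png",b)
cv2.imwrite("pics/v1.png",np.hstack([cv2.resize(a[110:290,150:350],None,fx=2,fy=2),cv2.resize(b[100:280,140:340],None,fx=2,fy=2)]))
# shaft in scene: square top corners from first crop
q=np.array([[52,97],[75,60],[135,92],[113,100+8]])/4.1+[180,155]-.4
print("scene square top",onz("scene",q,.052).round(4).tolist())
E
```

```text
[[0.5029, 0.1793, 0.096], [0.5, 0.1662, 0.096], [0.4545, 0.1773, 0.096], [0.4594, 0.1915, 0.096]]
c1 [0.47917117 0.17855582 0.096     ]
edge angles [np.float64(164.4451322789501), np.float64(166.30205341982779)]
entry top [0.48267972 0.18898128 0.075     ]
scene corners [[0.458, 0.1798, 0.096], [0.5008, 0.1652, 0.096], [0.4622, 0.1971, 0.096], [0.5044, 0.1776, 0.096]] c1 [0.48136107 0.17992857 0.096     ] entry [0.48486962 0.19035402 0.096     ]
bore1 proj [[255.74566139 237.78587101]] c obs 258,235
[0.55697201 0.38670758 0.23934394] [[181.78091477 166.23247258]]
scene square top [[0.5539, 0.3862, 0.052], [0.5829, 0.3929, 0.052], [0.5806, 0.3508, 0.052], [0.5648, 0.3537, 0.052]]
```

View pics/v1.png

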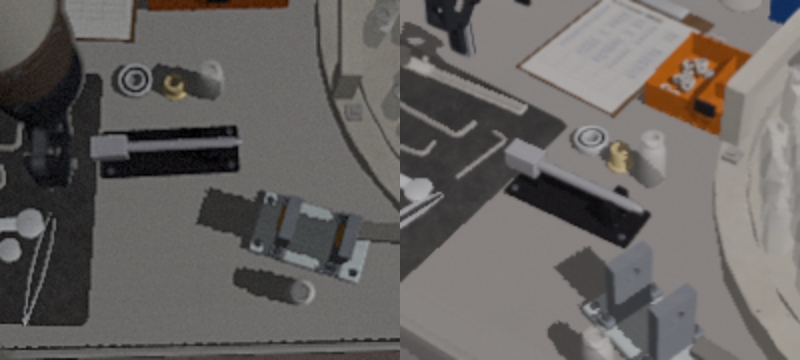

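The gripper is left of the shaft, open and still settling. I take the grasp centre as about (0.572, 0.371), the entry as about (0.484, 0.190), and the threading direction as about -108.3°. Now I'll move down over the square end.

```bash
python3 -m jog '{"travel":[[0,-0.001,-0.02],[0.001,-0.002,-0.04],[0.001,-0.002,-0.06],[0.001,-0.002,-0.08],[0.001,-0.002,-0.1],[0.001,-0.002,-0.11],[0.001,-0.002,-0.12],[0.001,-0.002,-0.12],[0.001,-0.002,-0.12],[0.001,-0.002,-0.12]],"yaw":[-1,-2,-2,-2,-2,-2,-2,-2,-2,-2]}'
python3 - <<'E'
from h import *
s=readout.state();print(s["ee_pos"],np.degrees(np.arctan2(*R.from_rotvec(s["tool_rot"]).as_matrix()[1::-1,1])))
a=eyes.grab_frame("top");b=eyes.grab_frame("scene"); cv2.imwrite("pics/t2.png",a);cv2.imwrite("pics/s2.png",b)
cv2.imwrite("pics/v2.png",np.hstack([cv2.resize(a[140:220,160:280],None,fx=3.3,fy=3.3),cv2.resize(b[145:225,170:290],None,fx=3.3,fy=3.3)]))
E
```

```text
time: 1.87
ee_pos: [0.5557, 0.3859, 0.1187]
tool_rot: [-2.215, 2.224, -0.0]
ft_force: [-0.6, 0.1, -0.5]
finger_gap: 0.0853
[0.55567518 0.38588577 0.11867844] 179.76236198839587
```

View pics/v2.png

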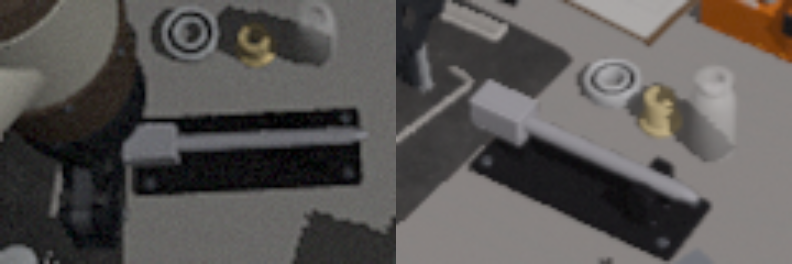

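The gripper is about 15 mm short of the target in x and y. It is still clear of the shaft's square end, which is at left-panel (125–178, 122–165). I'll correct this and go down, then close.

```bash
python3 -m jog '{"travel":[[0.008,-0.007,0],[0.0165,-0.015,0],[0.0165,-0.015,-0.015],[0.0165,-0.015,-0.03],[0.0165,-0.015,-0.045],[0.0165,-0.015,-0.06],[0.0165,-0.015,-0.072],[0.0165,-0.015,-0.079],[0.0165,-0.015,-0.079],[0.0165,-0.015,-0.079]],"yaw":[0,0,0,0,0,0,0,0,0,0]}'
python3 -m jog '{"travel":[[0,0,0],[0,0,0],[0,0,0],[0,0,0],[0,0,0],[0,0,0],[0,0,0],[0,0,0],[0,0,0],[0,0,0]],"yaw":[0,0,0,0,0,0,0,0,0,0]}' -1 60
```

```text
time: 2.8
ee_pos: [0.5721, 0.3701, 0.0384]
tool_rot: [2.216, -2.227, 0.0]
ft_force: [0.4, -0.0, 0.6]
finger_gap: 0.085
time: 3.63
ee_pos: [0.5721, 0.3706, 0.0391]
tool_rot: [-2.216, 2.225, -0.001]
ft_force: [0.4, 0.9, 4.2]
finger_gap: 0.0232
```

The square end is gripped with a 23 mm gap. I'll lift, turn by -18°, and move to the pre-entry position above.

```bash
python3 -m jog '{"travel":[[0,0,0.01],[0,0,0.025],[0,0,0.045],[0,0,0.065],[-0.006,-0.004,0.08],[-0.014,-0.009,0.08],[-0.023,-0.015,0.08],[-0.032,-0.021,0.08],[-0.036,-0.024,0.08],[-0.036,-0.024,0.08]],"yaw":[0,0,0,0,-3,-7,-11,-15,-18,-18]}'
python3 -m jog '{"travel":[[0,0,-0.01],[0,0,-0.02],[0,0,-0.03],[0,0,-0.04],[0,0,-0.0445],[0,0,-0.0445],[0,0,-0.0445],[0,0,-0.0445],[0,0,-0.0445],[0,0,-0.0445]],"yaw":[0,0,0,0,0,0,0,0,0,0]}'
python3 - <<'E'
from h import *
s=readout.state();print(s["ee_pos"],np.degrees(np.arctan2(*R.from_rotvec(s["tool_rot"]).as_matrix()[1::-1,1])))
a=eyes.grab_frame("top");b=eyes.grab_frame("scene"); cv2.imwrite("pics/t3.png",a);cv2.imwrite("pics/s3.png",b)
cv2.imwrite("pics/v3.png",cv2.convertScaleAbs(np.hstack([cv2.resize(a[170:270,250:330],None,fx=5,fy=5,interpolation=2),cv2.resize(b[190:290,200:280],None,fx=5,fy=5,interpolation=2)]),alpha=1.5))
E
```

```text
time: 4.47
ee_pos: [0.5338, 0.345, 0.1181]
tool_rot: [1.836, -2.545, -0.001]
ft_force: [-0.2, -0.4, -1.6]
finger_gap: 0.0233
time: 5.3
ee_pos: [0.5359, 0.3465, 0.0746]
tool_rot: [-1.84, 2.545, 0.0]
ft_force: [-0.1, 0.2, -1.2]
finger_gap: 0.0238
[0.53588775 0.34651629 0.07456558] 161.74142052696638
```

View pics/v3.png

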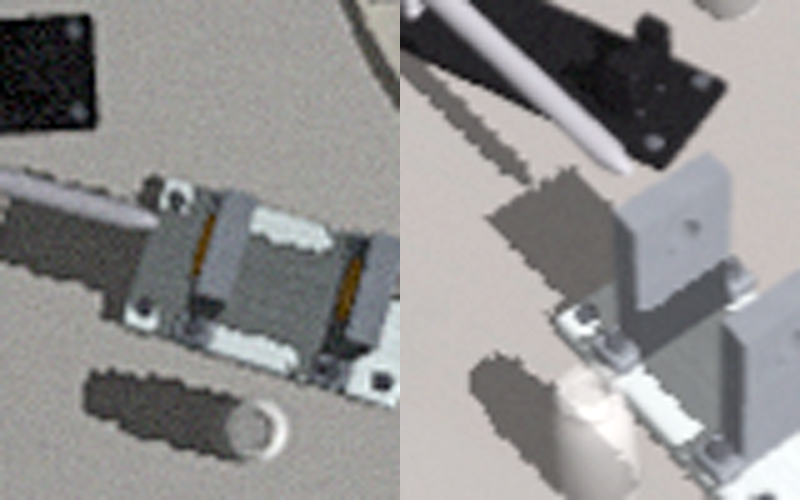

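In the left panel the rod runs from (0,183) to its tip at (157,220). The collar centres are at about (205,250) and (348,292), so the rod points too far up (+x). In the right panel the tip is at (628,172). I'll put numbers on this.

```bash
python3 - <<'E'
from h import *
from scipy.ndimage import map_coordinates
a=cv2.imread("pics/t3.png").astype(float).mean(2); b=cv2.imread("pics/s3.png").astype(float).mean(2)
T=(280.9,213.5);S=(245.2,224.0)
o1,d1=ray("top",T);o2,d2=ray("scene",S)
A=np.c_[d1[0],-d2[0]];t=np.linalg.lstsq(A,o2-o1,rcond=None)[0]
print("tip tri",o1+t[0]*d1[0],o2+t[1]*d2[0]); print("tip at z.075",onz("top",T,.075),onz("scene",S,.075))
st=readout.state()["ee_pos"]; 
# rod axis from top: bright ridge over shadow cols 251..276
pts=[]
for u in range(252,277):
    vc=206.1+ (u-250)*.236; v=np.arange(int(vc)-4,int(vc)+6); c=a[v,u]; w=np.clip(c-c.min()-25,0,None)**1; pts.append((u,(w*v).sum()/w.sum()))
for z in (.075,.079):
    X=onz("top",pts,z)[:,:2]; l=np.polyfit(X[:,1],X[:,0],1); print("rod",z,"dir",-90-np.degrees(np.arctan(l[0])) , "x at y=.19:",np.polyval(l,.19), "at .347",np.polyval(l,.347))
# collars: brass mask, averaged over 4 top frames
im=np.mean([cv2.imread(f"pics/t{i}.png").astype(float) for i in (1,2,3)],0)
r=im[...,2]-im[...,0]
for n,(u0,u1,v0,v1) in {"c1":(285,298,210,230),"c2":(313,326,217,238)}.items():
    w=r[v0:v1,u0:u1]; w=np.where(w>12,w,0); V,U=np.mgrid[v0:v1,u0:u1]
    vv=V[w>12]; print(n,"centroid",(U*w).sum()/w.sum(),(V*w).sum()/w.sum(),"v range",vv.min(),vv.max(),onz("top",[((U*w).sum()/w.sum(),(V*w).sum()/w.sum())],.08))
# stand base-plate edges at z=.012
for z,q in ((.012,[[122,320],[385,405]]),): print("base edge",[np.degrees(np.arctan2(*(p[1::-1]))) for p in [np.diff(onz("top",np.array(q)/5+[249.6,169.6],z),axis=0)[0]]])
E
```

```text
tip tri [0.4940733  0.20653453 0.07574384] [0.49369248 0.20690385 0.07566484]
tip at z.075 [[0.49418799 0.20649369 0.075     ]] [[0.49412897 0.20721173 0.075     ]]
rod 0.075 dir -105.96575898101291 x at y=.19: 0.4913570801240947 at .347 0.5362745823097028
rod 0.079 dir -105.96575898101288 x at y=.19: 0.4906684705630491 at .347 0.5355859727486572
c1 centroid 290.1535070140281 218.49859719438882 v range 213 224 [[0.48229075 0.18763944 0.08      ]]
c2 centroid 319.2152224222165 227.45744407302647 v range 221 233 [[0.46181667 0.12738353 0.08      ]]
base edge [np.float64(-109.39422621066826)]
```

Both views agree on the tip: (0.494, 0.207, 0.0757). The rod points at -106°, but it should be about -108.5°. I take the entry as (0.483, 0.189). I'll correct the direction and advance a little.

```bash
python3 -m jog '{"travel":[[-0.001,-0.0025,-0.0005],[-0.002,-0.0053,-0.0005],[-0.002,-0.0053,-0.0005],[-0.003,-0.0083,-0.0005],[-0.004,-0.0113,-0.0005],[-0.005,-0.0148,-0.0005],[-0.006,-0.0178,-0.0005],[-0.007,-0.0208,-0.0005],[-0.0083,-0.0243,-0.0005],[-0.0083,-0.0243,-0.0005]],"yaw":[-1.2,-2.5,-2.5,-2.5,-2.5,-2.5,-2.5,-2.5,-2.5,-2.5]}'
python3 - <<'E'
from h import *
s=readout.state();print(s["ee_pos"],s["ft_torque"])
a=eyes.grab_frame("top");b=eyes.grab_frame("scene"); cv2.imwrite("pics/t4.png",a);cv2.imwrite("pics/s4.png",b)
cv2.imwrite("pics/v4.png",cv2.convertScaleAbs(np.hstack([cv2.resize(a[180:260,255:335],None,fx=5,fy=5,interpolation=2),cv2.resize(b[190:270,210:290],None,fx=5,fy=5,interpolation=2)]),alpha=1.5))
E
```

```text
time: 6.23
ee_pos: [0.5269, 0.3211, 0.0734]
tool_rot: [1.784, -2.585, -0.0]
ft_force: [0.1, 0.4, -2.2]
finger_gap: 0.0233
[0.52690618 0.32112629 0.07335462] [ 0.00560014 -0.02648579  0.01621018]
```

View pics/v4.png

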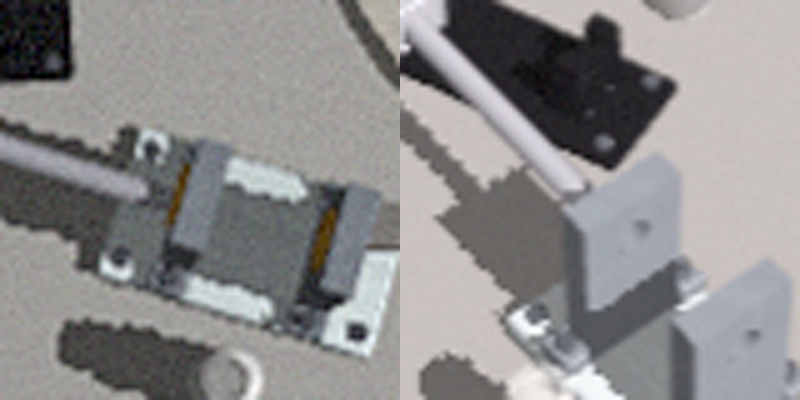

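The force is near zero. The rod line in the left panel, from (0,145) to (147,190), has the same 17° slope as the collar line and passes within about a pixel of collar centre (178,197). I'll advance while watching the force.

```bash
python3 -m jog '{"travel":[[-0.001,-0.003,0.0005],[-0.002,-0.006,0.0005],[-0.003,-0.009,0.0005],[-0.004,-0.012,0.0005],[-0.005,-0.015,0.0005],[-0.006,-0.018,0.0005],[-0.007,-0.021,0.0005],[-0.008,-0.024,0.0005],[-0.008,-0.024,0.0005],[-0.008,-0.024,0.0005]],"yaw":[0,0,0,0,0,0,0,0,0,0]}'
python3 - <<'E'
from h import *
s=readout.state();print(s["ft_force"],s["ft_torque"])
a=eyes.grab_frame("top");cv2.imwrite("pics/t5.png",a)
g=np.mean(a.astype(float),2)
pts=[]
for u in range(255,282):
    vc=180+ (145+(u-255)*5*.306)/5+ 1.0; v=np.arange(int(vc)-5,int(vc)+6); c=g[v,u]; w=np.clip(c-c.min()-25,0,None); pts.append((u,(w*v).sum()/w.sum()))
X=onz("top",pts,.077)[:,:2]; l=np.polyfit(X[:,1],X[:,0],1); print("dir",-90-np.degrees(np.arctan(l[0])),"x at .189",np.polyval(l,.189),"resid",np.std(X[:,0]-np.polyval(l,X[:,1])), pts[0],pts[-1])
E
```

```text
time: 7.17
ee_pos: [0.5195, 0.2975, 0.074]
tool_rot: [1.785, -2.585, 0.001]
ft_force: [4.4, -1.8, -1.7]
finger_gap: 0.0234
[ 4.43812189 -1.84439009 -1.66323175] [-0.26242957 -1.30025806  0.64864796]
dir -109.33849255625543 x at .189 0.4818184873152251 resid 0.00022145773943018873 (255, np.float64(207.94765342960287)) (281, np.float64(216.19313304721024))
```

The tip is about 30 mm in, with a 4.7 N side push at the tip toward +n (about +x). That agrees with the rod reading -109.3°, slightly over-turned. I'll yaw +0.7° and keep advancing.

```bash
python3 -m jog '{"travel":[[0,0,0],[-0.001,-0.003,0],[-0.002,-0.006,0],[-0.003,-0.009,0],[-0.004,-0.012,0],[-0.005,-0.015,0],[-0.006,-0.018,0],[-0.0075,-0.0225,0],[-0.009,-0.027,0],[-0.009,-0.027,0]],"yaw":[0.7,0.7,0.7,0.7,0.7,0.7,0.7,0.7,0.7,0.7]}'
python3 -c "
from h import *
s=readout.state();print(s['ft_force'],s['ft_torque'])"
```

```text
time: 8.05
ee_pos: [0.5096, 0.2696, 0.0737]
tool_rot: [1.799, -2.574, 0.0]
ft_force: [1.5, -1.9, -1.3]
finger_gap: 0.0234
[ 1.51381089 -1.88805633 -1.31902536] [-0.43545315 -0.49878621  0.18987478]
```

```bash
python3 -m jog '{"travel":[[-0.001,-0.003,0],[-0.002,-0.006,0],[-0.003,-0.009,0],[-0.004,-0.012,0],[-0.005,-0.015,0],[-0.006,-0.018,0],[-0.007,-0.021,0],[-0.008,-0.024,0],[-0.008,-0.024,0],[-0.008,-0.024,0]],"yaw":[0,0,0,0,0,0,0,0,0,0]}'
python3 - <<'E'
from h import *
s=readout.state();print(s['ft_force'],s['ft_torque'])
a=eyes.grab_frame("top");b=eyes.grab_frame("scene"); cv2.imwrite("pics/t6.png",a);cv2.imwrite("pics/s6.png",b)
cv2.imwrite("pics/v6.png",cv2.convertScaleAbs(np.hstack([cv2.resize(a[180:260,255:335],None,fx=5,fy=5,interpolation=2),cv2.resize(b[200:280,225:305],None,fx=5,fy=5,interpolation=2)]),alpha=1.5))
E
```

```text
time: 8.88
ee_pos: [0.5019, 0.2464, 0.0738]
tool_rot: [1.799, -2.574, 0.0]
ft_force: [1.4, -0.8, -0.7]
finger_gap: 0.0232
[ 1.38661011 -0.8425085  -0.7065201 ] [-0.21910438 -0.247408    0.04375222]
```

View pics/v6.png

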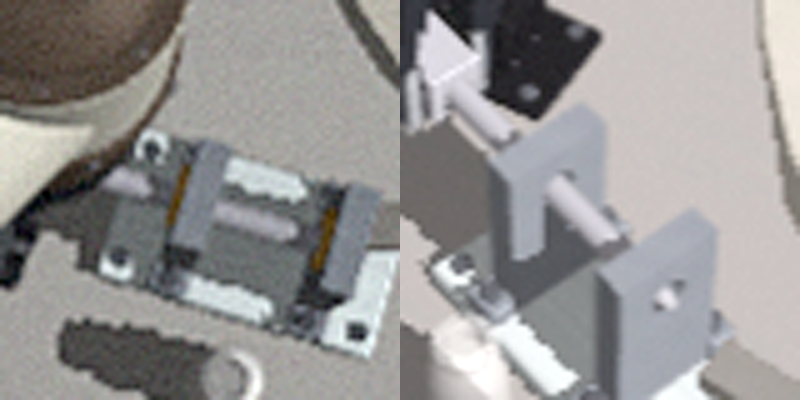

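The tip is visible inside the second bore at right-panel (665,297), and forces are small. About 45 mm remain, so I'll advance 40 mm.

```bash
python3 -m jog '{"travel":[[-0.0015,-0.0045,0],[-0.003,-0.009,0],[-0.0045,-0.0135,0],[-0.006,-0.018,0],[-0.0075,-0.0225,0],[-0.009,-0.027,0],[-0.0105,-0.0315,0],[-0.012,-0.0355,0],[-0.0127,-0.0379,0],[-0.0127,-0.0379,0]],"yaw":[0,0,0,0,0,0,0,0,0,0]}'
python3 -c "
from h import *
s=readout.state();print(s['ft_force'],s['ft_torque'])"
```

```text
time: 9.82
ee_pos: [0.4893, 0.2084, 0.0739]
tool_rot: [1.8, -2.574, 0.0]
ft_force: [0.7, 0.7, -2.1]
finger_gap: 0.0231
[ 0.66639564  0.68376642 -2.06692728] [ 0.00194786 -0.06102617 -0.00732212]
```

```bash
python3 -m jog '{"travel":[[-0.0002,-0.0005,0],[-0.0003,-0.001,0],[-0.0005,-0.0015,0],[-0.0006,-0.0019,0],[-0.0008,-0.0024,0],[-0.001,-0.0028,0],[-0.0011,-0.0033,0],[-0.0013,-0.0038,0],[-0.0013,-0.0038,0],[-0.0013,-0.0038,0]],"yaw":[0,0,0,0,0,0,0,0,0,0]}'
python3 - <<'E'
from h import *
s=readout.state();print(s['ft_force'],s['ft_torque'])
b=eyes.grab_frame("scene");cv2.imwrite("pics/s7.png",b)
cv2.imwrite("pics/v7.png",cv2.convertScaleAbs(cv2.resize(b[190:280,215:305],None,fx=6,fy=6,interpolation=2),alpha=1.5))
E
```

```text
time: 10.65
ee_pos: [0.4883, 0.2052, 0.0739]
tool_rot: [1.8, -2.574, -0.0]
ft_force: [-1.0, 0.2, -1.4]
finger_gap: 0.0232
[-1.03568465  0.2135307  -1.35825678] [-0.0059706   0.03821082 -0.05709849]
```

View pics/v7.png

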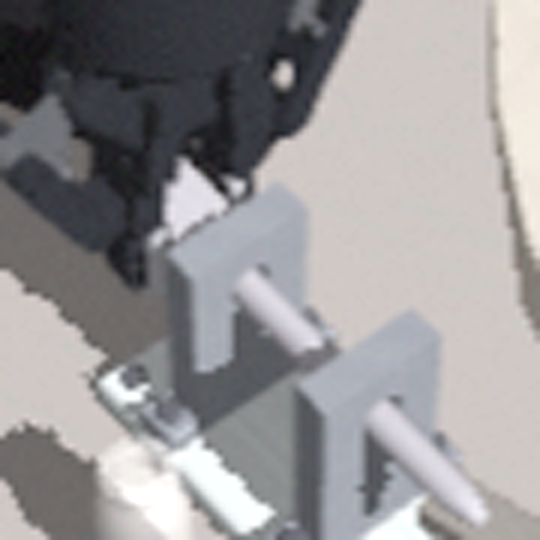

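The rod passes through both blocks, with its tip at (480,515). There's no axial contact yet, so I'll creep on until the collar pushes back.

```bash
python3 -m jog '{"travel":[[-0.0001,-0.0003,0],[-0.0002,-0.0006,0],[-0.0003,-0.0009,0],[-0.0004,-0.0012,0],[-0.0005,-0.0014,0],[-0.0006,-0.0017,0],[-0.0006,-0.0019,0],[-0.0006,-0.0019,0],[-0.0006,-0.0019,0],[-0.0006,-0.0019,0]],"yaw":[0,0,0,0,0,0,0,0,0,0]}'
python3 -c "
from h import *
s=readout.state();print(s['ee_pos'],s['ft_force'],s['ft_torque']); print(onz('scene',[294.6,275.4],.075),'expected tip', np.array([.483,.189])+.13*np.array([-.317,-.948]))"
```

```text
time: 11.53
ee_pos: [0.4883, 0.2046, 0.074]
tool_rot: [-1.799, 2.572, 0.001]
ft_force: [0.2, 5.3, -2.7]
finger_gap: 0.0234
[0.48830675 0.20457475 0.07404737] [ 0.1653865   5.3153167  -2.74756436] [ 1.44902895  0.01013233 -0.09795555]
[[0.4433583  0.06835967 0.075     ]] expected tip [0.44179 0.06576]
```

```bash
python3 -m jog '{"travel":[[-0.0001,-0.0004,0],[-0.0002,-0.0008,0],[-0.0004,-0.0012,0],[-0.0006,-0.0016,0],[-0.0006,-0.002,0],[-0.0006,-0.002,0],[-0.0006,-0.002,0],[-0.0006,-0.002,0],[-0.0006,-0.002,0],[-0.0006,-0.002,0]],"yaw":[0,0,0,0,0,0,0,0,0,0]}'
python3 -c "
from h import *
s=readout.state();print(s['ee_pos'],s['ft_force'],s['ft_torque'])"
```

```text
time: 12.37
ee_pos: [0.4887, 0.2044, 0.0744]
tool_rot: [-1.798, 2.568, 0.003]
ft_force: [-0.0, 9.1, -4.0]
finger_gap: 0.0233
[0.48869445 0.20441483 0.07436712] [-3.89403333e-04  9.13678892e+00 -3.99934270e+00] [ 2.75979343  0.02657933 -0.03697115]
```

The arm has stopped firmly at the expected contact pose, with 9 N axial force and less than 1 mm from the prediction. I'll open part-way and hold, then raise straight up.

```bash
python3 -m jog '{"travel":[[0,0,0],[0,0,0],[0,0,0],[0,0,0],[0,0,0],[0,0,0],[0,0,0],[0,0,0],[0,0,0],[0,0,0]],"yaw":[0,0,0,0,0,0,0,0,0,0]}' 0.3
python3 -m jog '{"travel":[[0.0005,0.001,0.003],[0.0005,0.0015,0.01],[0.0005,0.0015,0.02],[0.0005,0.0015,0.035],[0.0005,0.0015,0.05],[0.0005,0.0015,0.07],[0.0005,0.0015,0.09],[0.0005,0.0015,0.11],[0.0005,0.0215,0.12],[0.0005,0.0415,0.12]],"yaw":[0,0,0,0,0,0,0,0,0,0]}'
python3 -m jog '{"travel":[[0.01,0.03,0],[0.02,0.06,0],[0.03,0.09,0],[0.04,0.12,0],[0.05,0.15,0],[0.06,0.17,0],[0.06,0.19,0],[0.06,0.2,0],[0.06,0.2,0],[0.06,0.2,0]],"yaw":[0,0,0,0,0,0,0,0,0,0]}'
python3 - <<'E'
from h import *
a=eyes.grab_frame("top");b=eyes.grab_frame("scene"); cv2.imwrite("pics/t8.png",a);cv2.imwrite("pics/s8.png",b)
cv2.imwrite("pics/v8.png",cv2.convertScaleAbs(np.hstack([cv2.resize(a[140:260,240:340],None,fx=4,fy=4,interpolation=2),cv2.resize(b[170:290,210:310],None,fx=4,fy=4,interpolation=2)]),alpha=1.5))
E
```

```text
time: 13.2
ee_pos: [0.4871, 0.2013, 0.0739]
tool_rot: [1.8, -2.574, 0.0]
ft_force: [0.9, 0.5, 0.1]
finger_gap: 0.0556
time: 14.03
ee_pos: [0.489, 0.2437, 0.1986]
tool_rot: [-1.795, 2.569, 0.0]
ft_force: [0.8, 0.4, -0.8]
finger_gap: 0.0552
time: 14.87
ee_pos: [0.5471, 0.4426, 0.1942]
tool_rot: [1.801, -2.574, 0.0]
ft_force: [0.4, -0.3, 0.5]
finger_gap: 0.055
```

View pics/v8.png

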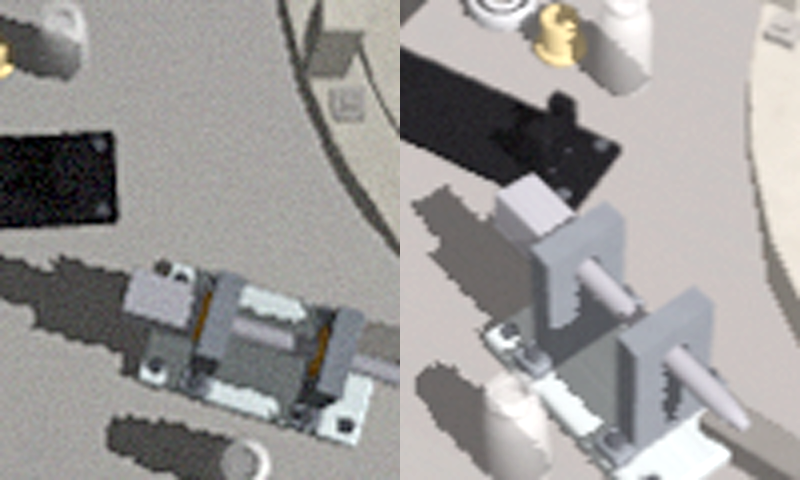

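The shaft passes through both blocks, with the square end at left-panel (125–192, 270–325) next to the collar at about (200,310). Both vials are upright and the rest is empty. I'll check numerically for a gap between the shoulder and the collar.

```bash
python3 - <<'E'
from h import *
ims=[eyes.grab_frame("top").astype(np.float32) for _ in range(6)]; a=np.mean(ims,0)
sc=np.mean([eyes.grab_frame("scene").astype(np.float32) for _ in range(6)],0)
d=np.array([-.319,-.948,0]);n=np.array([.948,-.319,0]);E=np.array([.483,.189,.088])
for name,im in (("top",a),):
  for s in np.arange(-.05,.022,.002):
    P=[E+d*s+n*k for k in np.arange(-.006,.0061,.002)]
    uv=proj(name,P).astype(np.float32)
    c=cv2.remap(im,uv[:,0].reshape(1,-1),uv[:,1].reshape(1,-1),1)[0].mean(0); print(round(s*1000),c.round().astype(int),end=" | ")
print()
# tip in scene: last bright along the rod line
for s in np.arange(.115,.145,.002):
    uv=proj("scene",[np.array([.483,.189,.0745])+d*s+n*k for k in np.arange(-.008,.0081,.001)]).astype(np.float32)
    c=cv2.remap(sc,uv[:,0].reshape(1,-1),uv[:,1].reshape(1,-1),1)[0].mean(1); print(round(s*1000),c.round().astype(int).tolist())
E
```

```text
-50 [46 47 48] | -48 [47 48 49] | -46 [47 48 49] | -44 [45 47 47] | -42 [42 44 44] | -40 [82 78 79] | -38 [115 109 109] | -36 [119 113 113] | -34 [116 111 111] | -32 [116 111 111] | -30 [116 111 111] | -28 [116 111 111] | -26 [116 111 111] | -24 [117 111 111] | -22 [117 111 111] | -20 [117 112 111] | -18 [117 111 111] | -16 [117 111 111] | -14 [116 111 111] | -12 [117 112 112] | -10 [119 113 113] | -8 [118 112 112] | -6 [92 87 87] | -4 [61 57 57] | -2 [52 51 52] | 0 [29 45 56] | 2 [20 45 60] | 4 [67 69 71] | 6 [93 87 82] | 8 [95 89 84] | 10 [93 88 84] | 12 [93 87 83] | 14 [94 88 83] | 16 [93 87 83] | 18 [95 90 88] | 20 [96 92 91] | 
115 [111, 111, 109, 105, 103, 109, 118, 128, 134, 140, 144, 145, 145, 144, 139, 131, 123]
117 [111, 111, 111, 105, 103, 107, 117, 128, 136, 142, 145, 147, 147, 145, 141, 131, 122]
119 [111, 112, 109, 106, 105, 109, 118, 128, 137, 143, 147, 150, 149, 145, 137, 128, 122]
121 [109, 111, 113, 117, 115, 115, 119, 128, 137, 144, 150, 151, 151, 147, 137, 125, 120]
123 [105, 109, 111, 112, 112, 109, 109, 123, 136, 147, 151, 153, 151, 147, 135, 123, 113]
125 [100,
[... 165 characters left out ...]
111]
129 [93, 104, 109, 112, 112, 109, 107, 118, 133, 139, 144, 142, 135, 127, 118, 112, 110]
131 [88, 99, 107, 111, 112, 112, 112, 116, 120, 121, 121, 119, 117, 113, 111, 111, 111]
133 [83, 94, 103, 108, 111, 111, 111, 111, 111, 111, 111, 111, 111, 111, 111, 111, 110]
135 [76, 84, 96, 106, 110, 111, 111, 111, 110, 110, 111, 111, 111, 111, 111, 111, 110]
137 [73, 80, 93, 104, 109, 110, 111, 111, 111, 110, 111, 111, 111, 111, 111, 111, 110]
139 [75, 80, 89, 98, 105, 109, 110, 110, 110, 110, 110, 110, 110, 110, 111, 111, 110]
141 [74, 76, 81, 91, 100, 107, 108, 109, 110, 110, 109, 109, 109, 110, 110, 110, 110]
143 [74, 74, 78, 86, 95, 103, 106, 109, 109, 109, 109, 110, 110, 110, 110, 110, 110]
```

The back edge of the square end lies 40 mm behind the collar face in the top view, and the tip is 130 mm beyond it in the scene view. The dark 6 mm strip by the collar is the block's shadow on the square end. So the shoulder sits on the collar, and I'll hand in.

```bash
python3 -c "
from cell import manip,readout
print(readout.state()['time']);print(manip.hand_in())"
```

```text
15.5667
the job is handed in; nothing more can be done
None
```

The shaft is out of its rest and threaded tip first through both bearing blocks from the collar side, with its square end up against the first collar. I let go of it there, backed the arm well clear, and handed the job in at 15.6 s of the 40 s allowed; no verdict is reported.

- **Seating:** pushing further met a firm stop (about 9 N) within about 1 mm of the predicted contact pose. Forces I read after each move never went above about 10 N.
- **Position after release:** measured from my estimate of the collar face, the back of the square end is 40 mm behind it (top view). The tip is 130 mm ahead of it (scene view). Both match a seated shoulder to about 1–2 mm.
- **Vials:** both were upright in the last viewed picture.
- **Disagreements:**
  - The first position I got from the bores in the scene view was about 8 mm off the top-view collar, so I did not use it.
  - The rod sat about 2° off in yaw after the grasp; I corrected this before and during insertion.
  - The last 6 mm of the square end's top looks dark next to the collar. I take this as the block's shadow rather than a gap, but I did not check it with a closer picture.

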